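# Close-pack the hexagonal tins and shut the tray with the scraper

## Robot

A 6-joint arm with a two-finger parallel gripper is mounted at the origin on the work surface. World frame = base frame: x ahead of the robot, y to its left, z up, the work surface at z = 0. Lengths are in m, angles in rad, forces in N, time in s.
With the tool pointing down it reaches from about 0.25 to 0.8 m from the base axis. Payload 8.5 kg.
Tool frame: the origin (TCP) lies at the very end of the fingers, on their centre line; the grasp point (between the pads) lies 19 mm behind it (bot.hold_point_z is the distance from the TCP to the grasp point, in m); z points along the fingers, y is the line along which they close (so a half turn about z gives the same grasp; the last joint's range is limited). The gripper opens to 85 mm and grips with 20 to 120 N. Pads are 22 mm wide; open, the fingers measure 114 mm over their backs; the gripper's body (76 mm by 85 mm) begins 54 mm behind the grasp point. The pads swing forward as they close: fully open they stand 13 mm farther back than shut.
Start: joints at [1.26, 0.238, -0.013, 1.319, 0, 1.571], TCP at [0.161, 0.5, 0.231] pointing down, gripper open.
Joint ranges: [-2.66, 2.66], [-1.03, 1.9], [-1.14, 1.46], [-1.82, 2.27], [-1.45, 1.34], [-3.14, 3.14]. Speed limits (rad/s): [2.22, 2.22, 2.79, 3.14, 3.14, 3.14].

## Interface

Orientations are given as a 3x3 rotation matrix whose columns are the frame's x, y, z axes.
In Python, from station import bot gives the robot as it stands.
- The arm moves only by the tool step_arm, never from a script. Its argument "series" is one flat list of numbers, 4 for each row, row after row: the shift along the tool's x, y, z as a fraction of full scale, then the turn about the tool's z as a fraction of full scale. A call has 1 to 20 rows; each row shifts and turns the commanded pose from where the row before left it, along the tool's axes as they then stand; what a row does not reach is not made up. Full scale, the value 1, is 0.2 m for a shift and 180 degrees for a turn. A row lasts 1/10 s, in which the tool goes at most 50 mm and 8.59 degrees, less where a joint would pass 70% of its speed; a pose out of reach is approached as far as the arm can. A call with a number of a shift or a turn outside -1 to 1 is refused whole. A call with a gripper value outside its range is refused whole. "grip" is the gripper's target within -1 to 1 (fully open at 1, half-way at 0, shut at -1), set as the call begins (left out, the last holds). The fingers move at their own pace and stop on an object; "squeeze" is the grip in N (left out, the last holds). Time passes only in rows, so rows that do not move let the fingers close. It gives the time, the measured TCP pose, the force, the opening and the grip force at its end, in the units of the state.
- bot.state(): the state, without advancing time (a new reading comes with each control period).
- bot.camera(name): name is "scene" or "top" or "wrist"; returns a dict with "image" (400x640x3 uint8, red, green, blue), "fov_y" (degrees; the focal length in pixels is half the picture's height over the tangent of half this angle, whatever the lens; pixels are square), "cx", "cy" (the principal point, pixels), "extrinsics" (4x4, takes a point from camera to world coordinates); the wrist camera has in their place "mount" (4x4, takes a point from camera to tool coordinates, whose origin is the TCP and whose axes are the flange's). Camera axes: x right, y up, looking along -z (the intrinsics and any distortion apply to the point x, -y, -z); pixel columns grow to the right and rows downward; lengths in m; the calibration is good to about 2 mm. The wrist camera is an equidistant fisheye: a pixel r from the principal point sees the ray r / f radians off the axis. A picture is of the moment at which its call begins: read the wrist's pose just before it. There is no depth.
- bot.job_done(): hands the job in; it is judged then, once.
The state is a dict: "clock": time; "q": joint angles; "qvel": joint speeds; "joint_efforts": joint torques, N m; "position": TCP position; "eef_rot": TCP orientation; "force": force on the tool from outside, world axes, zero at the start; "moment": the same for the moment, N m; "width": finger opening in m; "grasp_force": force on a finger pad.
Only numpy, scipy, OpenCV 4.12 (cv2) and the standard library are available. Lean on these libraries where they do the work, as an engineer would, in place of code of your own. Each camera call takes 0.05 s, during which the arm holds its last target. There are 200 camera calls.

## Task

Pack all three hexagonal tins upright in the wooden tray as a tight zigzag honeycomb, with their flat faces touching, and slide the dough scraper, blade down, fully home in the slot at the tray's end. Do not disturb the other things on the counter.

Things in the scene. Friction and masses are not known exactly. Their poses are not given: they have to be found in the camera images.
- tin_a_mid (a point): Hexagonal tin that starts standing askew inside the tray, away from its ends. Three alike: upright hexagonal metal tins, 56 mm across flats, 64.7 mm across corners, 80 mm high, about 0.15 kg. Point: the centre, 40 mm above the underside; its x axis (and every 60 degrees on) is square to a flat face, y points at a corner, z up.
- tin_b_mid (a point): Hexagonal tin that starts on the counter; same as tin_a.
- tin_c_mid (a point): Hexagonal tin that starts on the counter; same as tin_a.
- tray_floor (a point): Centre of the inner floor (6 mm above the counter) of the light wooden tray, fixed to the counter. Inside it is 88 mm wide (x) by 175 mm long (y); z up. Side walls and the closed end wall (at -y) are 7 mm thick and rise 24 mm above the floor. The scraper slot is at the +y end.
- tray: The tray, origin under its centre, axes as tray_floor. Three tins fit only as a zigzag: flats parallel to the side walls, by one side wall, the other, the first again, centres about 48 mm apart along y and 28 to 32 mm across. Packed tight they are 157 to 162 mm long from corner to corner, and leave a few mm before the slot.
- tray_slot (a point): Centre of the bottom of the tray's upright scraper slot, at floor height, 83 mm from tray_floor along y; same axes. Slot 9 mm wide (y), 88 mm long (x), between the end wall and two ribs (5 mm thick, standing 10 mm in from each side wall), all 45 mm high. Between the ribs it is open to the tins: a tin not packed up stands in its way.
- scraper_grip (a point): Centre of the dough scraper's black handle, 100 mm long (x), 22 mm thick (y, flat sides), 26 mm high (z). Below it a steel blade 80 mm wide (x), 5 mm thick (y), its lower edge 108 mm below this point. 0.22 kg. It starts upright, blade down, in the slot of the dark wooden block, leaning a few degrees at most.
- scraper_edge (a point): Middle of the lower edge of the scraper's blade; axes as scraper_grip.
- block: Dark wooden slotted block, fixed, 110 mm (x) by 45 mm (y) by 50 mm high, origin at the middle of its underside; its upright slot, 9 mm wide (y) and 88 mm long (x), runs down to 6 mm above the counter and holds the scraper at the start.
- round_tin: round metal tin, 60 mm diameter, 70 mm high; a bystander, not to be packed; origin at the middle of its underside
- cups: nested steel measuring cups, 72 mm across, 60 mm high, with flat handles stacked on the side that point along its +y, reaching 103 mm from the origin; bystander; origin at the middle of its underside
- spatula: red silicone spatula lying flat, 250 mm long along its x, under 35 mm high; bystander
- soap: white plastic soap dispenser with a press pump, 64 mm diameter, 185 mm high; bystander; origin at the middle of its underside
- mug: white mug, 80 mm diameter, 90 mm high; bystander; origin at the middle of its underside
- bowl: blue bowl, 90 mm diameter, 50 mm high; bystander; origin at the middle of its underside
- jar: glass jar with steel cap, 68 mm diameter, 100 mm high; bystander; origin at the middle of its underside
Mind the look-alikes: they are no part of the job. Of the things that look like the part that bears scraper_grip, the larger one is meant.

How it is judged:
By the outcome, as a careful person would: the job done as asked, in the order asked, and still so for the second after the job is handed in, with the robot touching nothing.
It also fails if it takes over 72 s, if anything falls off the work surface, if the arm or the gripper's body presses on something with over 40 N, if the wrist force passes 120 N, or if a joint passes its speed limit or range.

## Working session

There is one attempt and no reset: what is moved stays moved. The work goes in short steps, Python scripts to look and compute and a tool call to move; the robot and the scene stay as the last step left them, time stands still between calls to the robot, and variables do not carry over. Pictures are saved under pics/ and viewed, at most 10 in all, crops included, and the job is handed in when it is done.

Besides the shell and the picture viewer there is one more tool, called by a JSON object that holds its "op" and its "data", one argument or row to a line. step_arm: Moves the arm, as the interface text tells. Shift numbers are shares of 0.2 m and turn numbers shares of 180 degrees, none past 1 either way. Its arguments: {"type":"object","properties":{"series":{"type":"array"},"grip":{"type":"number"},"squeeze":{"type":"number"}},"required":["series"]}

```bash
ls; mkdir -p pics
cat > h.py <<'E'
import numpy as np,cv2
from station import bot
def ray(c,u,v):
    """world/camera-frame ray for pixel; pinhole"""
    im=c['image'];f=im.shape[0]/2/np.tan(np.radians(c['fov_y']/2))
    d=np.array([(u-c['cx'])/f,-(v-c['cy'])/f,-1.])
    E=np.array(c['extrinsics']);return E[:3,3],E[:3,:3]@d
def onz(c,u,v,z):
    o,d=ray(c,u,v);return o+d*(z-o[2])/d[2]
def proj(c,p):
    E=np.linalg.inv(np.array(c['extrinsics']));q=E[:3,:3]@np.array(p)+E[:3,3]
    f=c['image'].shape[0]/2/np.tan(np.radians(c['fov_y']/2))
    return c['cx']+f*q[0]/-q[2],c['cy']-f*q[1]/-q[2]
E
python3 - <<'E'
from h import *
for n in ('top','scene'):
    c=bot.camera(n);cv2.imwrite(f'pics/{n}0.png',c['image'][:,:,::-1])
    print(n,{k:v for k,v in c.items() if k!='image'})
    import pickle;pickle.dump(c,open(n+'.pkl','wb'))
print(bot.state())
E
```

```text
pics
top {'fov_y': 50.47032523108554, 'cx': 323.56326436053837, 'cy': 192.79345378160406, 'extrinsics': array([[ 1.32192964e-02,  9.97277462e-01, -7.25459405e-02,
         4.79852523e-01],
       [-9.99911810e-01,  1.30920512e-02, -2.22925008e-03,
         4.71384989e-03],
       [-1.27340570e-03,  7.25690119e-02,  9.97362580e-01,
         1.54015537e+00],
       [ 0.00000000e+00,  0.00000000e+00,  0.00000000e+00,
         1.00000000e+00]])}
scene {'fov_y': 46.81563057182773, 'cx': 316.83140354590074, 'cy': 195.0628782659986, 'extrinsics': array([[ 0.155477  , -0.71963949,  0.676717  ,  1.70007392],
       [ 0.98776873,  0.12145753, -0.09778043, -0.13710478],
       [-0.01182572,  0.6836425 ,  0.72972124,  1.26112581],
       [ 0.        ,  0.        ,  0.        ,  1.        ]])}
{'clock': 0.1, 'q': array([ 1.26003145e+00,  2.38725715e-01, -1.41655848e-02,  1.31925002e+00,
       -4.04761747e-05,  1.57078835e+00]), 'qvel': array([ 0.00106565, -0.00027809,  0.00211334,  0.00018552,  0.00070345,
        0.00028783]), 'joint_efforts': array([-1.23555976e-03, -5.39723825e+01,  3.46998167e+01,  1.33981422e-02,
       -2.76930103e-05,  1.96772766e-05]), 'position': array([0.16042949, 0.49947353, 0.23074106]), 'eef_rot': array([[-9.52102413e-01,  3.05779096e-01, -3.72742899e-04],
       [ 3.05779320e-01,  9.52101536e-01, -1.29294155e-03],
       [-4.04654112e-05, -1.34498984e-03, -9.99999095e-01]]), 'force': array([ 0.53323162, -0.51702121,  0.78100541]), 'moment': array([-0.03076249,  0.02797331,  0.02459996]), 'grasp_force': 0.0, 'width': 0.08544811447301669}
```

View pics/top0.png

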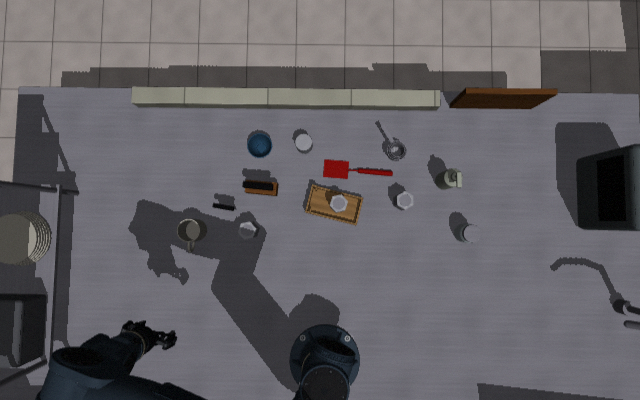

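View pics/scene0.png

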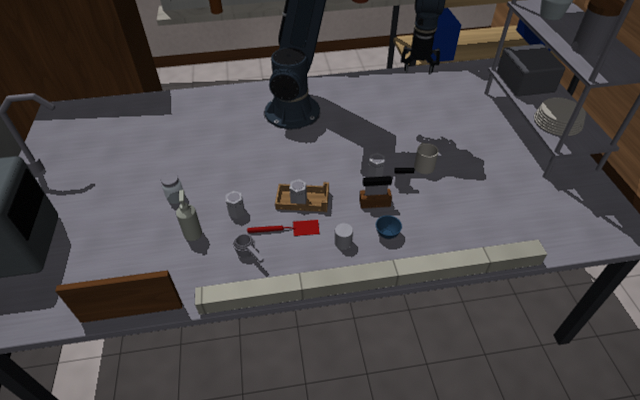

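The top view shows the tray at (333,204) with a tin at (339,203), loose tins at (248,230) and (404,200), the block with the scraper at (260,186), and a small look-alike at (223,206). I'll enlarge these areas.

Run:
```python
from h import *
import pickle
c=pickle.load(open('top.pkl','rb'));s=pickle.load(open('scene.pkl','rb'))
a=cv2.resize(c['image'][165:250,210:420],None,fx=3.8,fy=3.8,interpolation=cv2.INTER_CUBIC)[:, :, ::-1]
b=cv2.resize(s['image'][145:215,215:425],None,fx=3.8,fy=3.8,interpolation=cv2.INTER_CUBIC)[:, :, ::-1]
cv2.imwrite('pics/z.png',np.vstack([a,b]))
for n,u,v,z in [('tray',333,204,.02),('tinA',339,203,.086),('tinB',248,230,.08),('tinC',404,200,.08),('block',262,187,.05),('handle',258,185,.127),('mug',190,230,.09),('small',223,206,.05),('soap',453,178,.15),('jar',469,232,.1)]:
    print(n,onz(c,u,v,z).round(3))
```

```text
tray [ 0.551 -0.026  0.02 ]
tinA [ 0.551 -0.045  0.086]
tinB [0.455 0.265 0.08 ]
tinC [ 0.565 -0.269  0.08 ]
block [0.606 0.225 0.05 ]
handle [0.606 0.227 0.127]
mug [0.452 0.461 0.09 ]
small [0.537 0.361 0.05 ]
soap [ 0.635 -0.418  0.15 ]
jar [ 0.458 -0.485  0.1  ]
```

View pics/z.png

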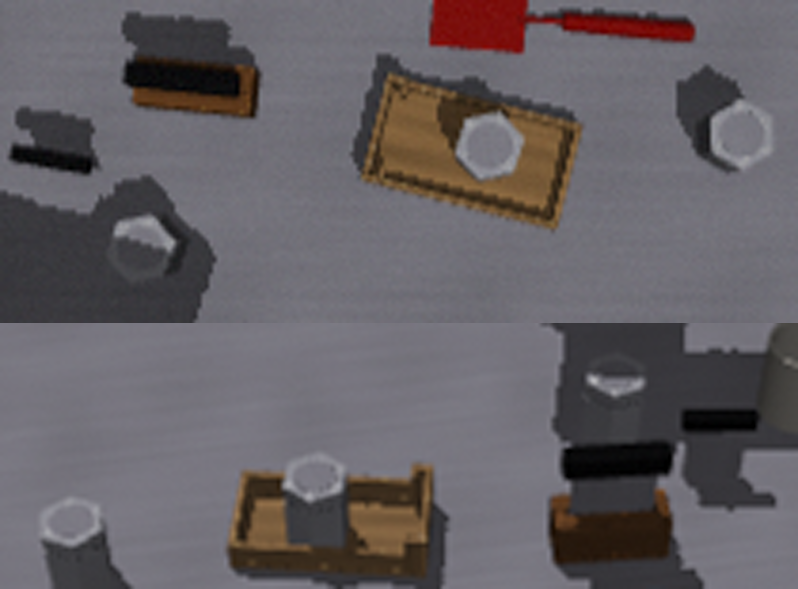

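The tray's tall slot end is toward world +y (left in the top view). The tray is turned about -15°. The scraper stands in the block, with the smaller look-alike beside the mug. Next I'll move over the tray for a wrist view.

{"op": "step_arm", "data": {
  "series": [-0.157,-0.137,-0.036,0,-0.157,-0.137,-0.036,0,-0.157,-0.137,-0.036,0,-0.157,-0.137,-0.036,0,-0.157,-0.137,-0.036,0,-0.157,-0.137,-0.036,0,-0.157,-0.137,-0.036,0,-0.157,-0.137,-0.036,0,-0.157,-0.137,-0.036,0,-0.157,-0.137,-0.036,0,-0.157,-0.137,-0.036,0,-0.157,-0.137,-0.036,0,-0.157,-0.137,-0.036,0,-0.157,-0.137,-0.036,0,0,0,0,0.047,0,0,0,0.047,0,0,0,0.047,0,0,0,0.047,0,0,0,0.047,0,0,0,0.047],
  "grip": 1,
  "squeeze": 40
}}

```text
clock: 2.1
position: [0.4616, 0.0001, 0.3318]
eef_rot: [[-0.36, 0.933, -0.001], [0.933, 0.36, -0.0], [0.0, -0.001, -1.0]]
force: [-0.1, -0.1, -0.3]
width: 0.0852
grasp_force: 0.0
```

{"op": "step_arm", "data": {
  "series": [0,0,0,0.047,0,0,0,0.047,0,0,0,0.047,0,0,0,0.047,0,0,0,0.013,0,0,0,0,0,0,0,0]
}}

```text
clock: 2.8
position: [0.4617, 0.0002, 0.3319]
eef_rot: [[0.253, 0.967, -0.0], [0.967, -0.253, -0.0], [-0.0, -0.0, -1.0]]
force: [1.0, -0.4, 0.5]
width: 0.0851
grasp_force: 0.0
```

```bash
cat >> h.py <<'E'
import pickle,os
def snap(name):
    s=bot.state();c=bot.camera('wrist')
    T=np.eye(4);T[:3,:3]=s['eef_rot'];T[:3,3]=s['position']
    c['extrinsics']=T@np.array(c['mount']);c['q']=s['q']
    pickle.dump(c,open(name+'.pkl','wb'));return c
def fonz(c,u,v,z):
    """fisheye pixels -> world points on plane z"""
    u,v=np.atleast_1d(u).astype(float),np.atleast_1d(v).astype(float)
    f=c['image'].shape[0]/2/np.tan(np.radians(c['fov_y']/2))
    x,y=(u-c['cx'])/f,(v-c['cy'])/f
    r=np.hypot(x,y)+1e-12
    d=np.stack([np.sin(r)*x/r,-np.sin(r)*y/r,-np.cos(r)],1)
    E=c['extrinsics'];d=d@E[:3,:3].T;o=E[:3,3]
    return o+d*((z-o[2])/d[:,2])[:,None]
def fproj(c,p):
    E=np.linalg.inv(c['extrinsics']);q=E[:3,:3]@np.array(p)+E[:3,3]
    f=c['image'].shape[0]/2/np.tan(np.radians(c['fov_y']/2))
    h=np.hypot(q[0],q[1]);t=np.arctan2(h,-q[2])
    return c['cx']+f*t*q[0]/h, c['cy']-f*t*q[1]/h
def rect(c,z,x0,x1,y0,y1,s=1000):
    """orthorectify plane z: rows = x descending, cols = y descending (like top view), s px/m"""
    X,Y=np.meshgrid(np.arange(x1,x0,-1/s),np.arange(y1,y0,-1/s),indexing='ij')
    P=np.stack([X,Y,np.full_like(X,z)],-1)
    E=np.linalg.inv(c['extrinsics']);q=P@E[:3,:3].T+E[:3,3]
    f=c['image'].shape[0]/2/np.tan(np.radians(c['fov_y']/2))
    h=np.hypot(q[...,0],q[...,1]);t=np.arctan2(h,-q[...,2])
    return cv2.remap(c['image'],(c['cx']+f*t*q[...,0]/h).astype('f4'),(c['cy']-f*t*q[...,1]/h).astype('f4'),cv2.INTER_CUBIC)
E
python3 - <<'E'
from h import *
c=snap('w1');s=bot.state();print(s['clock'],s['position'],s['eef_rot'],s['q'],c['fov_y'],c['cx'],c['cy'],c['mount'])
cv2.imwrite('pics/w1.png',c['image'][:,:,::-1])
E
```

```text
2.85 [4.61707386e-01 1.63641483e-04 3.31973595e-01] [[ 2.53141569e-01  9.67429179e-01 -3.61562112e-04]
 [ 9.67429230e-01 -2.53141614e-01 -8.57854010e-05]
 [-1.74517717e-04 -3.28069905e-04 -9.99999931e-01]] [ 4.11331531e-04  1.14013856e-01  8.57412537e-02  1.54288532e+00
 -8.56366720e-05  1.82713393e+00] 65.70646984690485 318.17437535452075 196.93333090033025 [[-1.12854135e-03  9.48277961e-01  3.17439182e-01  8.12669668e-02]
 [ 9.99999323e-01  1.15996625e-03  9.00019721e-05 -6.54476160e-04]
 [-2.82871853e-04  3.17439069e-01 -9.48278629e-01 -1.43550804e-01]
 [ 0.00000000e+00  0.00000000e+00  0.00000000e+00  1.00000000e+00]]
```

View pics/w1.png

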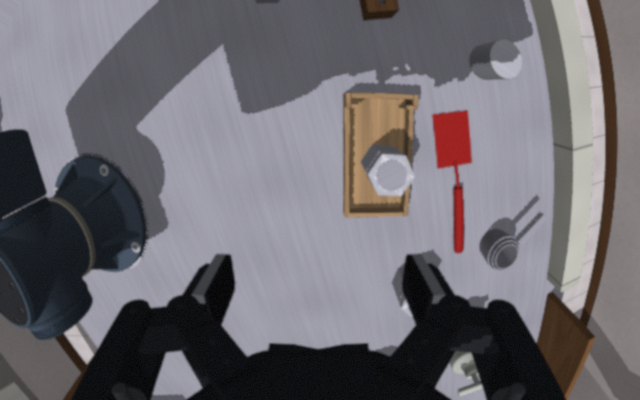

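The wrist view shows the tray at (380,155) with its slot end upward, tin A at (388,173), the cups at (500,245), and the spatula to the right. I'll move lower for precise measuring.

{"op": "step_arm", "data": {
  "series": [-0.077,0.078,0.15,0,-0.077,0.078,0.15,0,-0.077,0.078,0.15,0,-0.077,0.078,0.15,0,-0.077,0.078,0.15,0,-0.077,0.078,0.15,0,0,0,0,0,0,0,0,0,0,0,0,0]
}}

```text
clock: 3.75
position: [0.529, -0.1127, 0.1533]
eef_rot: [[0.254, 0.967, 0.001], [0.967, -0.254, -0.0], [0.0, 0.001, -1.0]]
force: [0.7, 0.1, -0.1]
width: 0.0854
grasp_force: 0.0
```

Run:
```python
from h import *
c=snap('w2');print(bot.state()['position'])
a=rect(c,.030,.45,.65,-.14,.09,2000)
b=rect(c,.086,.45,.65,-.14,.09,2000)
h=cv2.cvtColor(a,cv2.COLOR_RGB2HSV)
m=((h[...,1]>70)&(h[...,0]>8)&(h[...,0]<25)).astype('u1')*255
cv2.imwrite('pics/w2.png',np.vstack([np.hstack([a[:,:,::-1],cv2.merge([m]*3)]),np.hstack([b[:,:,::-1],c['image'][:,:460,::-1]])])[::1,::1]) if 0 else None
r=cv2.resize(np.hstack([a,b])[:,:,::-1],(800,348)); 
raw=cv2.resize(c['image'][:,:,::-1],(400,250)); mm=cv2.resize(cv2.merge([m]*3),(287,250))
cv2.imwrite('pics/w2.png',np.vstack([r,np.hstack([raw,mm,np.zeros((250,113,3),'u1')])]))
```

```text
[ 0.52917844 -0.1125794   0.15351478]
```

View pics/w2.png

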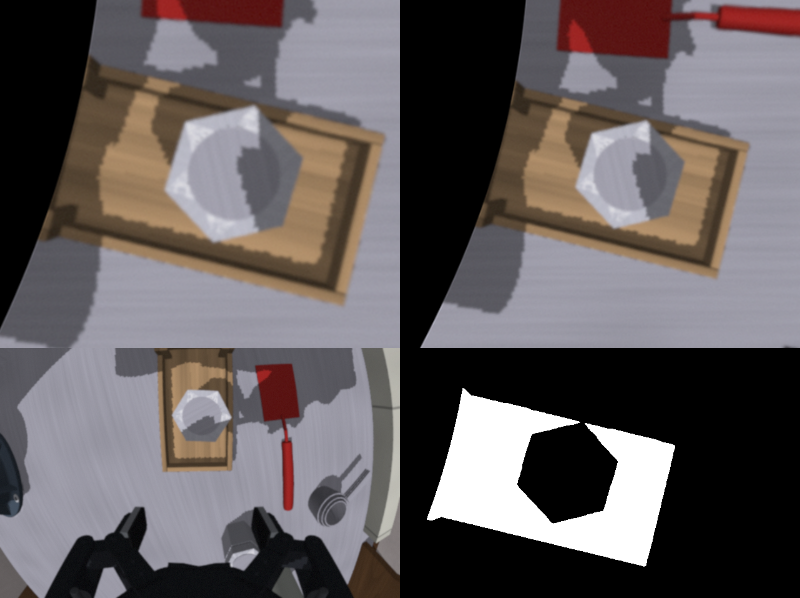

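The rectified mask isolates the tray and tin A clearly. The tray outline has its closed end at right, and tin A's hexagon is a hole in the mask.

```bash
cat >> h.py <<'E'
def wood(a):
    h=cv2.cvtColor(a,cv2.COLOR_RGB2HSV)
    return ((h[...,1]>70)&(h[...,0]>8)&(h[...,0]<25)).astype('u1')*255
def hexfit(pts):
    """pts Nx2 metres of hexagon outline -> centre, flat-normal angle mod 60 deg, mean across flats"""
    hull=cv2.convexHull((pts*1e4).astype('f4'))[:,0]/1e4
    P=np.vstack([hull,hull[:1]]);d=np.diff(P,axis=0);L=np.hypot(*d.T)
    ang=np.arctan2(d[:,1],d[:,0])
    th=np.angle((L*L*np.exp(6j*ang)).sum())/6  # edge dir mod 60, normals = edge+90 = +30 mod 60
    n=th+np.pi/6
    M=[];w=[];b=[]
    for k in range(3):
        v=np.array([np.cos(n+k*np.pi/3),np.sin(n+k*np.pi/3)]);p=hull@v
        M.append(v);b.append((p.max()+p.min())/2);w.append(np.ptp(p))
    cen=np.linalg.lstsq(np.array(M),np.array(b),rcond=None)[0]
    return cen,np.degrees(n)%60,np.array(w)
E
python3 - <<'E'
from h import *
c=pickle.load(open('w2.pkl','rb'))
S=2000;x1,y1=.65,.09
w=lambda p:np.stack([x1-p[:,1]/S,y1-p[:,0]/S],1)
m=wood(rect(c,.030,.45,.65,-.14,.09,S))
m=cv2.morphologyEx(m,cv2.MORPH_OPEN,np.ones((5,5)))
cs,_=cv2.findContours(m,cv2.RETR_CCOMP,cv2.CHAIN_APPROX_NONE)
o=w(max(cs,key=cv2.contourArea)[:,0])
ty=np.array([.2533,.9674]);c0=np.array([.551,-.026])
for it in range(3):
    tx=np.array([ty[1],-ty[0]]);q=(o-c0)@np.stack([tx,ty],1)
    f=[]
    for sgn in(1,-1):
        k=(q[:,0]*sgn>.03)&(q[:,1]<.055)&(q[:,1]>-.075)&(abs(abs(q[:,0])-.051)<.012)
        v=cv2.fitLine(o[k].astype('f4'),cv2.DIST_HUBER,0,.001,.0001).ravel();f.append(v)
    for v in f:
        if v[1]<0:v[:2]*=-1
    ty=(f[0][:2]+f[1][:2]);ty/=np.linalg.norm(ty);tx=np.array([ty[1],-ty[0]])
    k=(q[:,1]<-.08)&(abs(q[:,0])<.04);e=np.median(o[k]@ty)
    a,b=f[0][2:]@tx,f[1][2:]@tx
    c0=tx*(a+b)/2+ty*(e+.0945)
print('tray',c0,'yaw',np.degrees(np.arctan2(tx[1],tx[0])),'width',a-b,[np.degrees(np.arctan2(v[0],v[1])) for v in f])
m=wood(rect(c,.086,.45,.65,-.14,.09,S))
cs,hi=cv2.findContours(m,cv2.RETR_CCOMP,cv2.CHAIN_APPROX_NONE)
i=max([i for i in range(len(cs)) if hi[0][i][3]>=0],key=lambda i:cv2.contourArea(cs[i]))
print('A',hexfit(w(cs[i][:,0])))
# loose tins: grey level in top view
t=pickle.load(open('top.pkl','rb'))
E=c['extrinsics'];print(E[:3,3])
E
```

```text
tray [ 0.54643117 -0.02678139] yaw -13.697435 width 0.10025877 [np.float32(13.722741), np.float32(13.67213)]Traceback (most recent call last):
  File "<stdin>", line 25, in <module>
ValueError: max() iterable argument is empty
```

Run:
```python
from h import *
c=pickle.load(open('w2.pkl','rb'))
S=2000;x1,y1=.65,.09
w=lambda p:np.stack([x1-p[:,1]/S,y1-p[:,0]/S],1)
m=wood(rect(c,.086,.45,.65,-.14,.09,S))
cs,_=cv2.findContours(m,cv2.RETR_EXTERNAL,cv2.CHAIN_APPROX_NONE)
h=np.zeros_like(m);cv2.fillConvexPoly(h,cv2.convexHull(max(cs,key=cv2.contourArea)),255)
k=cv2.morphologyEx(h&~m,cv2.MORPH_OPEN,np.ones((15,15)))
cs,_=cv2.findContours(k,cv2.RETR_EXTERNAL,cv2.CHAIN_APPROX_NONE)
A=hexfit(w(max(cs,key=cv2.contourArea)[:,0]));print('A',A)
d=A[0]-np.array([.5464,-.0268]);t=np.radians(-13.7);R=np.array([[np.cos(t),-np.sin(t)],[np.sin(t),np.cos(t)]])
print('A in tray',d@R,'yaw rel',(A[1]+13.7+30)%60-30)
s=bot.state();print(s['position'])
```

```text
A (array([ 0.5501761 , -0.04182377], dtype=float32), np.float32(13.060914), array([0.05822188, 0.05750372, 0.05779493], dtype=float32))
A in tray [ 0.00722685 -0.01370201] yaw rel 26.760914
[ 0.52917844 -0.1125794   0.15351478]
```

{"op": "step_arm", "data": {
  "series": [0.123,0.004,0,0,0.123,0.004,0,-0.0386,0,0,0,-0.0386,0,0,0,-0.0386,0,0,0,-0.0386,0,0,0,0]
}}

```text
clock: 4.4
position: [0.5432, -0.0652, 0.1535]
eef_rot: [[-0.229, 0.974, 0.002], [0.974, 0.229, -0.0], [-0.001, 0.002, -1.0]]
force: [0.3, -0.6, 0.8]
width: 0.0855
grasp_force: 0.0
```

```bash
cat >> h.py <<'E'
def go(x,y,z,yaw=None):
    """print shift in tool fractions (and turn, deg world yaw of tool y) to reach target"""
    s=bot.state();R=s['eef_rot'];d=R.T@(np.array([x,y,z])-s['position'])
    now=np.degrees(np.arctan2(R[1,1],R[0,1]))
    print('shift',(d/.2).round(4),'yaw',now.round(2),'turn',None if yaw is None else round((now-yaw)/180,4),'q6',s['q'][5].round(2),'t',round(s['clock'],2))
TC=np.array([.5464,-.0268]);TY=-13.7
def tw(x,y):
    t=np.radians(TY);return TC+np.array([np.cos(t)*x-np.sin(t)*y,np.sin(t)*x+np.cos(t)*y])
E
python3 -c "
from h import *
go(.5502,-.0418,.042,13.06)"
```

```text
shift [0.1063 0.0598 0.5576] yaw 13.22 turn 0.0009 q6 1.22 t 4.4
```

{"op": "step_arm", "data": {
  "series": [0.106,0.06,0,0.001,0,0,0.14,0,0,0,0.14,0,0,0,0.14,0,0,0,0.138,0,0,0,0,0]
}}

```text
clock: 5.0
position: [0.5476, -0.042, 0.0383]
eef_rot: [[-0.22, 0.975, -0.005], [0.975, 0.22, 0.0], [0.001, -0.004, -1.0]]
force: [-0.7, -0.6, -0.1]
width: 0.0851
grasp_force: 0.0
```

{"op": "step_arm", "data": {
  "series": [0,0,0,0,0,0,0,0,0,0,0,0,0,0,0,0,0,0,0,0,0,0,0,0],
  "grip": -1
}}

```text
clock: 5.6
position: [0.551, -0.0426, 0.0425]
eef_rot: [[-0.222, 0.975, 0.003], [0.975, 0.222, -0.0], [-0.001, 0.003, -1.0]]
force: [-0.9, 1.0, 7.0]
width: 0.0557
grasp_force: 43.4
```

```bash
python3 -c "
from h import *
print(tw(.016,-.0545))
go(*tw(0.007,-.035),.042,-13.7);go(*tw(.0155,-.0545),.042,-13.7)"
```

```text
[ 0.54903711 -0.08353884]
shift [-0.0903 -0.0518  0.0024] yaw 12.83 turn 0.1474 q6 1.27 t 5.6
shift [-0.1965 -0.0573  0.0025] yaw 12.83 turn 0.1474 q6 1.27 t 5.6
```

{"op": "step_arm", "data": {
  "series": [0,0,-0.01,0,0,0,0,0.037,0,0,0,0.037,0,0,0,0.037,0,0,0,0.0365,-0.06,0.012,0,0,-0.06,0.012,0,0,-0.05,0.01,0,0,-0.02,0,0,0,0,0,0,0,0,0,0,0]
}}

```text
clock: 6.7
position: [0.5473, -0.0813, 0.0425]
eef_rot: [[0.237, 0.972, 0.0], [0.972, -0.237, -0.0], [-0.0, 0.0, -1.0]]
force: [-0.4, -0.4, -1.1]
width: 0.0555
grasp_force: 42.7
```

```bash
python3 -c "
from h import *
go(*tw(.016,-.0555),.042,-13.7)
s=bot.state();print(s['force']@s['eef_rot'],s['moment'])"
```

```text
shift [-0.014   0.011   0.0027] yaw -13.69 turn 0.0001 q6 1.66 t 6.7
[-0.51887619 -0.31498226  1.13530405] [-0.06434139 -0.01601661 -0.0150255 ]
```

{"op": "step_arm", "data": {
  "series": [-0.008,0.006,0.005,0,-0.006,0.005,0,0,-0.006,0.005,0,0,0,0,0,0,0,0,0,0]
}}

```text
clock: 7.2
position: [0.5495, -0.0842, 0.0425]
eef_rot: [[0.235, 0.972, 0.001], [0.972, -0.235, 0.002], [0.002, 0.0, -1.0]]
force: [-4.3, 5.8, 11.4]
width: 0.0557
grasp_force: 43.8
```

```bash
cat >> h.py <<'E'
def st():
    s=bot.state();t=np.radians(TY);R=np.array([[np.cos(t),-np.sin(t)],[np.sin(t),np.cos(t)]])
    print('tray xy',((s['position'][:2]-TC)@R).round(4),'z',s['position'][2].round(4),'F tray',(s['force'][:2]@R).round(1),s['force'][2].round(1),'w',s['width'].round(4),'g',s['grasp_force'],'t',round(s['clock'],2))
E
python3 -c "
from h import *
st()"
```

```text
Traceback (most recent call last):
  File "h.py", line 68, in st
    print('tray xy',((s['position'][:2]-TC)@R).round(4),'z',s['position'][2].round(4),'F tray',(s['force'][:2]@R).round(1),s['force'][2].round(1),'w',s['width'].round(4),'g',s['grasp_force'],'t',round(s['clock'],2))
                                                                                                                                                      ^^^^^^^^^^^^^^^^
AttributeError: 'float' object has no attribute 'round'
```

{"op": "step_arm", "data": {
  "series": [-0.007,0.007,0,0,0,0,0,0,0,0,0,0]
}}

```text
clock: 7.5
position: [0.5495, -0.0845, 0.0426]
eef_rot: [[0.234, 0.972, -0.001], [0.972, -0.234, 0.005], [0.004, -0.002, -1.0]]
force: [-7.6, 12.3, 16.1]
width: 0.0553
grasp_force: 44.4
```

```bash
sed -i "s/s\['width'\].round(4)/round(s['width'],4)/" h.py; python3 -c "
from h import *
st()"
```

```text
tray xy [ 0.0167 -0.0553] z 0.0426 F tray [-10.3  10.2] 16.1 w 0.0553 g 44.42046582698822 t 7.5
```

{"op": "step_arm", "data": {
  "series": [0.006,-0.006,0,0,0,0,0,0,0,0,0,0,0,0,0,0,0,0,0,0],
  "grip": 0.7
}}

```text
clock: 8.0
position: [0.5497, -0.0861, 0.0414]
eef_rot: [[0.237, 0.972, -0.0], [0.972, -0.237, -0.0], [-0.0, -0.0, -1.0]]
force: [-0.4, -1.0, 0.3]
width: 0.0724
grasp_force: 0.0
```

{"op": "step_arm", "data": {
  "series": [0,0,-0.1,0,0,0,-0.2,0,0,0,-0.24,0,0,0,-0.1,0,0,0,0,0],
  "grip": 1
}}

```text
clock: 8.5
position: [0.5516, -0.0864, 0.173]
eef_rot: [[0.237, 0.972, 0.006], [0.972, -0.237, -0.001], [0.0, 0.006, -1.0]]
force: [0.3, 0.6, 1.1]
width: 0.0848
grasp_force: 0.0
```

```bash
sed -i 's/^TC=.*;TY/TC=np.array([.5469,-.0269]);TY/' h.py; python3 -c "
from h import *
st();go(.542,-.359,.16,-13.7)"
```

```text
tray xy [ 0.0186 -0.0567] z 0.173 F tray [0.1 0.7] 1.1 w 0.0848 g 0.0 t 8.5
shift [-1.3358  0.2758  0.066 ] yaw -13.69 turn 0.0 q6 1.65 t 8.5
```

{"op": "step_arm", "data": {
  "series": [-0.205,0.0185,-0.04,0,-0.205,0.0185,-0.04,0,-0.205,0.0185,-0.04,0,-0.205,0.0185,-0.04,0,-0.205,0.0185,-0.04,0,-0.205,0.0185,-0.04,0,0,0,0,0,0,0,0,0]
}}

```text
clock: 9.3
position: [0.5123, -0.3309, 0.2161]
eef_rot: [[0.239, 0.971, -0.002], [0.971, -0.239, 0.001], [0.001, -0.002, -1.0]]
force: [0.4, 1.8, -0.9]
width: 0.0856
grasp_force: 0.0
```

Run:
```python
from h import *
c=snap('w3');st()
a=rect(c,.08,.49,.65,-.35,-.18,3000)
cv2.imwrite('pics/w3.png',np.hstack([a[:,:,::-1],cv2.resize(c['image'][:,:,::-1],(285,178)).repeat(1,0)[:178] if 0 else cv2.copyMakeBorder(cv2.resize(c['image'][:,:,::-1],(288,180)),0,300,0,0,cv2.BORDER_CONSTANT)]))
```

```text
tray xy [ 0.0384 -0.3025] z 0.2162 F tray [ 0.5 -0.5] 0.8 w 0.0856 g 0.0 t 9.35Traceback (most recent call last):
  File "<stdin>", line 4, in <module>
    return _nx.concatenate(arrs, 1, dtype=dtype, casting=casting)
           ~~~~~~~~~~~~~~~^^^^^^^^^^^^^^^^^^^^^^^^^^^^^^^^^^^^^^^
ValueError: all the input array dimensions except for the concatenation axis must match exactly, but along dimension 0, the array at index 0 has size 481 and the array at index 1 has size 480
```

Run:
```python
from h import *
c=pickle.load(open('w3.pkl','rb'))
a=rect(c,.08,.49,.65,-.35,-.18,3000)[:480]
cv2.imwrite('pics/w3.png',np.hstack([a[:,:,::-1],cv2.copyMakeBorder(cv2.resize(c['image'][:,:,::-1],(288,180)),0,300,0,0,cv2.BORDER_CONSTANT)]))
```

```text
(no output)
```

View pics/w3.png

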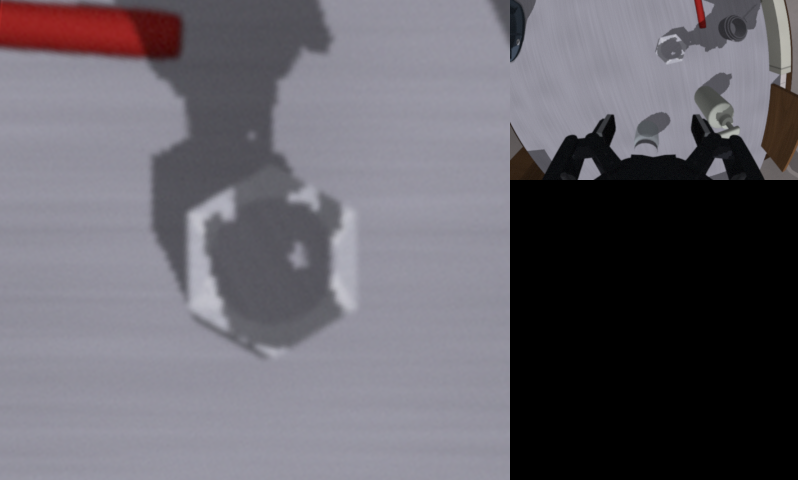

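The rectified crop shows tin C's hexagon centred at (272,262), with its flats vertical at columns 188 and 356. That puts it at (0.563,-0.271) and 56 mm across, as expected.

{"op": "step_arm", "data": {
  "series": [0,0,0,0.0455,0,0,0,0.0455,0,0,0,0]
}}

```text
clock: 9.65
position: [0.5131, -0.3287, 0.2169]
eef_rot: [[0.501, 0.865, -0.001], [0.865, -0.501, 0.001], [0.0, -0.001, -1.0]]
force: [-0.7, 0.3, 0.2]
width: 0.0853
grasp_force: 0.0
```

```bash
python3 -c "
from h import *
go(.5627,-.2707,.036,-30)"
```

```text
shift [0.3749 0.0702 0.9044] yaw -30.09 turn -0.0005 q6 1.53 t 9.65
```

{"op": "step_arm", "data": {
  "series": [0.187,0.035,0,0,0.188,0.035,0.05,0,0,0,0.2,0,0,0,0.2,0,0,0,0.16,0,0,0,0.15,0,0,0,0.144,0,0,0,0,0]
}}

```text
clock: 10.45
position: [0.5601, -0.2699, 0.0327]
eef_rot: [[0.496, 0.868, -0.007], [0.868, -0.496, 0.003], [-0.0, -0.007, -1.0]]
force: [-0.2, 0.5, 0.5]
width: 0.0854
grasp_force: 0.0
```

{"op": "step_arm", "data": {
  "series": [0,0,0,0,0,0,0,0,0,0,0,0,0,0,0,0,0,0,0,0,0,0,0,0],
  "grip": -1
}}

```text
clock: 11.05
position: [0.5638, -0.2727, 0.0386]
eef_rot: [[0.501, 0.866, 0.003], [0.866, -0.501, -0.001], [0.001, 0.003, -1.0]]
force: [1.5, 1.1, 6.6]
width: 0.0554
grasp_force: 43.6
```

```bash
python3 -c "
from h import *
st();print(tw(-.016,-.005));go(*tw(-.015,-.003),.1)"
```

```text
tray xy [ 0.0747 -0.2348] z 0.0386 F tray [1.2 1.5] 6.6 w 0.0554 g 43.55725049972534 t 11.05
[ 0.53017102 -0.02796834]
shift [ 0.9861 -0.7554 -0.3086] yaw -30.04 turn None q6 1.64 t 11.05
```

{"op": "step_arm", "data": {
  "series": [0,0,-0.1,0,0,0,-0.2,0,0,0,-0.2,0,0.164,-0.126,-0.05,0,0.164,-0.126,0,0,0.164,-0.126,0,0,0.164,-0.126,0,0,0.164,-0.126,0,0,0.164,-0.126,0,0,0,0,0,-0.0454,0,0,0,-0.0454,0,0,0,0,0,0,0,0]
}}

```text
clock: 12.35
position: [0.5305, -0.0263, 0.1471]
eef_rot: [[0.241, 0.97, 0.001], [0.97, -0.241, -0.0], [0.0, 0.001, -1.0]]
force: [-0.9, 0.6, -1.5]
width: 0.0555
grasp_force: 43.5
```

```bash
python3 -c "
from h import *
st();go(*tw(-.0135,-.003),.046,-13.7)"
```

```text
tray xy [-0.016  -0.0033] z 0.1471 F tray [-1.   0.3] -1.5 w 0.0555 g 43.53425681591034 t 12.35
shift [0.0017 0.0123 0.5057] yaw -13.96 turn -0.0014 q6 1.76 t 12.35
```

{"op": "step_arm", "data": {
  "series": [0.004,0.012,0.1,-0.0014,0,0,0.15,0,0,0,0.12,0,0,0,0.07,0,0,0,0.05,0,0,0,0.013,0,0,0,0,0,0,0,0,0]
}}

```text
clock: 13.15
position: [0.5336, -0.0262, 0.0469]
eef_rot: [[0.234, 0.972, 0.001], [0.972, -0.234, -0.0], [0.0, 0.001, -1.0]]
force: [0.0, -1.2, -2.5]
width: 0.0555
grasp_force: 43.6
```

```bash
python3 -c "
from h import *
st()"
```

```text
tray xy [-0.0131 -0.0024] z 0.0469 F tray [ 0.3 -1.1] -2.5 w 0.0555 g 43.58984291553497 t 13.15
```

{"op": "step_arm", "data": {
  "series": [0,-0.01,0.01,0,-0.012,-0.007,0.003,0,-0.012,-0.003,0,0,-0.012,0,0,0,0,0,0,0,0,0,0,0]
}}

```text
clock: 13.75
position: [0.5292, -0.0321, 0.0446]
eef_rot: [[0.233, 0.972, 0.004], [0.972, -0.233, -0.0], [0.001, 0.004, -1.0]]
force: [4.6, 1.7, 6.0]
width: 0.0555
grasp_force: 44.2
```

```bash
python3 -c "
from h import *
st()"
```

```text
tray xy [-0.016  -0.0093] z 0.0446 F tray [4.1 2.7] 6.0 w 0.0555 g 44.220516085624695 t 13.75
```

{"op": "step_arm", "data": {
  "series": [-0.007,-0.006,0,0,0,0,0,0,0,0,0,0]
}}

```text
clock: 14.05
position: [0.5289, -0.033, 0.0448]
eef_rot: [[0.233, 0.972, 0.006], [0.972, -0.233, 0.0], [0.002, 0.006, -1.0]]
force: [9.6, 2.5, 1.4]
width: 0.0554
grasp_force: 44.3
```

```bash
python3 -c "
from h import *
st()"
```

```text
tray xy [-0.0161 -0.0102] z 0.0448 F tray [8.8 4.7] 1.4 w 0.0554 g 44.311991930007935 t 14.05
```

{"op": "step_arm", "data": {
  "series": [-0.007,0.004,0,0,-0.005,0,0,0,0,0,0,0,0,0,0,0]
}}

```text
clock: 14.45
position: [0.5286, -0.0344, 0.0447]
eef_rot: [[0.232, 0.973, 0.005], [0.973, -0.232, 0.003], [0.004, 0.004, -1.0]]
force: [7.2, 7.9, 4.8]
width: 0.056
grasp_force: 44.5
```

```bash
python3 -c "
from h import *
st()"
```

```text
tray xy [-0.016  -0.0116] z 0.0447 F tray [5.1 9.4] 4.8 w 0.056 g 44.54611659049988 t 14.45
```

{"op": "step_arm", "data": {
  "series": [0.006,0.001,0,0,0,0,0,0,0,0,0,0,0,0,0,0],
  "grip": 0.6
}}

```text
clock: 14.85
position: [0.5261, -0.0348, 0.0432]
eef_rot: [[0.233, 0.972, -0.001], [0.972, -0.233, -0.0], [-0.001, -0.001, -1.0]]
force: [-0.1, 0.5, -0.1]
width: 0.0681
grasp_force: 0.0
```

{"op": "step_arm", "data": {
  "series": [0,0,-0.1,0,0,0,-0.2,0,0,0,-0.24,0,0,0,-0.2,0,0,0,0,0],
  "grip": 1
}}

```text
clock: 15.35
position: [0.529, -0.0349, 0.1969]
eef_rot: [[0.233, 0.972, 0.008], [0.972, -0.233, -0.001], [0.001, 0.008, -1.0]]
force: [0.0, -0.6, -0.8]
width: 0.0854
grasp_force: 0.0
```

```bash
python3 -c "
from h import *
st();go(.42,.19,.2)"
```

```text
tray xy [-0.0154 -0.012 ] z 0.1969 F tray [ 0.2 -0.6] -0.8 w 0.0854 g 0.0 t 15.35
shift [ 0.9664 -0.7923 -0.0209] yaw -13.48 turn None q6 1.74 t 15.35
```

{"op": "step_arm", "data": {
  "series": [0.162,-0.118,0,0,0.162,-0.118,0,0,0.162,-0.118,0,0,0.162,-0.118,0,0,0.162,-0.118,0,0,0.162,-0.118,0,0,0,0,0,0,0,0,0,0]
}}

```text
clock: 16.15
position: [0.4336, 0.1879, 0.1911]
eef_rot: [[0.231, 0.973, -0.001], [0.973, -0.231, -0.001], [-0.001, -0.0, -1.0]]
force: [0.3, -0.7, 0.0]
width: 0.0855
grasp_force: 0.0
```

Run:
```python
from h import *
c=snap('w4');st()
a=rect(c,.08,.39,.53,.19,.34,3000)[:420,:449]
b=rect(c,.05,.54,.67,.13,.30,2000)[:260,:340]
r=cv2.resize(c['image'],(340,160))
cv2.imwrite('pics/w4.png',np.hstack([a,np.vstack([b,r])])[:,:,::-1])
```

```text
tray xy [-0.1604  0.1812] z 0.1911 F tray [0.6 0.3] -0.6 w 0.0855 g 0.0 t 16.2
```

View pics/w4.png

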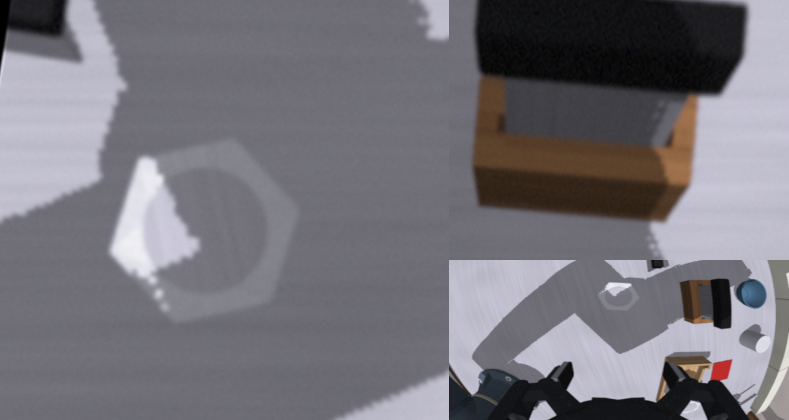

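Tin B's six corners are at (109,250), (148,157), (233,138), (298,212), (270,301) and (175,322). They give a centre of (0.4533,0.2715), flat normal at 11.4° and 64 mm across corners. The scraper in its block shows top right.

{"op": "step_arm", "data": {
  "series": [0,0,0,-0.046,0,0,0,-0.046,0,0,0,-0.0455,0,0,0,0]
}}

```text
clock: 16.6
position: [0.4347, 0.1861, 0.1913]
eef_rot: [[-0.196, 0.981, -0.0], [0.981, 0.196, -0.001], [-0.0, -0.0, -1.0]]
force: [0.0, -0.5, -0.6]
width: 0.085
grasp_force: 0.0
```

```bash
python3 -c "
from h import *
go(.4533,.2715,.036,11.4)"
```

```text
shift [0.4008 0.1752 0.776 ] yaw 11.28 turn -0.0007 q6 1.78 t 16.6
```

{"op": "step_arm", "data": {
  "series": [0.2,0.087,0,0,0.2,0.088,0,0,0,0,0.15,0,0,0,0.2,0,0,0,0.16,0,0,0,0.14,0,0,0,0.12,0,0,0,0,0]
}}

```text
clock: 17.4
position: [0.4514, 0.2707, 0.0346]
eef_rot: [[-0.19, 0.982, -0.005], [0.982, 0.19, -0.003], [-0.002, -0.005, -1.0]]
force: [-0.7, -0.1, 0.1]
width: 0.0857
grasp_force: 0.0
```

{"op": "step_arm", "data": {
  "series": [0,0,0,0,0,0,0,0,0,0,0,0,0,0,0,0,0,0,0,0,0,0,0,0],
  "grip": -1
}}

```text
clock: 18.0
position: [0.4539, 0.2732, 0.0391]
eef_rot: [[-0.195, 0.981, 0.003], [0.981, 0.195, 0.001], [0.001, 0.003, -1.0]]
force: [0.9, -1.7, 7.4]
width: 0.0561
grasp_force: 43.1
```

```bash
python3 -c "
from h import *
st();go(*tw(.014,.042),.16)"
```

```text
tray xy [-0.1614  0.2695] z 0.0391 F tray [ 1.3 -1.5] 7.4 w 0.0561 g 43.07115018367767 t 18.0
shift [-1.4009  0.3171 -0.6046] yaw 11.24 turn None q6 1.92 t 18.0
```

{"op": "step_arm", "data": {
  "series": [0,0,-0.1,0,0,0,-0.2,0,0,0,-0.2,0,0,0,-0.2,0,-0.175,0.04,0,0,-0.175,0.04,0,0,-0.175,0.04,0,0,-0.175,0.04,0,0,-0.175,0.04,0,0,-0.175,0.04,0,0,-0.175,0.04,0,0,-0.175,0.037,0,0,0,0,0,0.0462,0,0,0,0.0462,0,0,0,0.0462,0,0,0,0,0,0,0,0]
}}

```text
clock: 19.7
position: [0.5698, 0.0106, 0.1779]
eef_rot: [[0.232, 0.973, 0.0], [0.973, -0.232, -0.0], [0.0, 0.0, -1.0]]
force: [-0.8, 1.2, -0.6]
width: 0.0559
grasp_force: 43.2
```

```bash
python3 -c "
from h import *
c=snap('w5')
st();go(*tw(.0135,.042),.0471,-13.7)
a=rect(c,.086,.46,.65,-.14,.09,2000)[:380]
cv2.imwrite('pics/w5.png',np.hstack([a[:,:460],cv2.resize(c['image'],(340,380))])[:,:,::-1])
"
```

```text
tray xy [0.0133 0.0419] z 0.1778 F tray [-0.   0.8] -2.0 w 0.0559 g 43.161728382110596 t 19.75
shift [3.000e-04 6.000e-04 6.536e-01] yaw -13.44 turn 0.0015 q6 1.82 t 19.75
```

View pics/w5.png

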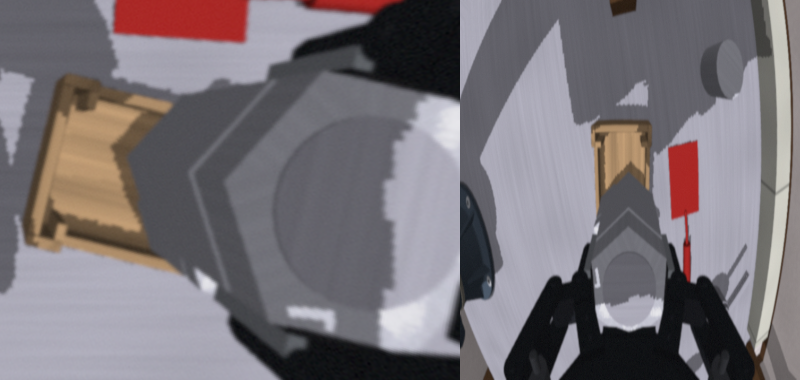

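The view shows the held tin blocking the packed ones. The tray's slot end at (60,160) is clear. I'll lower it in.

{"op": "step_arm", "data": {
  "series": [0,0,0.15,0.0015,0,0,0.15,0,0,0,0.15,0,0,0,0.1,0,0,0,0.06,0,0,0,0.025,0,0,0,0,0,0,0,0,0]
}}

```text
clock: 20.55
position: [0.5705, 0.0106, 0.0515]
eef_rot: [[0.24, 0.971, 0.001], [0.971, -0.24, -0.0], [0.0, 0.001, -1.0]]
force: [-0.0, -0.1, -1.0]
width: 0.0558
grasp_force: 43.1
```

```bash
python3 -c "
from h import *
st()"
```

```text
tray xy [0.0141 0.042 ] z 0.0515 F tray [-0.  -0.1] -1.0 w 0.0558 g 43.08302164077759 t 20.55
```

{"op": "step_arm", "data": {
  "series": [0,0,0.02,0,0,0.005,0.012,0,-0.01,0.006,0,0,-0.01,0.003,0,0,-0.005,0,0,0,0,0,0,0,0,0,0,0]
}}

```text
clock: 21.25
position: [0.5714, 0.0066, 0.0452]
eef_rot: [[0.24, 0.971, 0.001], [0.971, -0.24, 0.003], [0.003, -0.0, -1.0]]
force: [-3.2, 7.8, 7.6]
width: 0.0558
grasp_force: 44.0
```

```bash
python3 -c "
from h import *
st()"
```

```text
tray xy [0.0158 0.0383] z 0.0452 F tray [-5.   6.8] 7.6 w 0.0558 g 43.99331331253052 t 21.25
```

{"op": "step_arm", "data": {
  "series": [-0.006,0.004,0,0,-0.006,0,0,0,0,0,0,0,0,0,0,0]
}}

```text
clock: 21.65
position: [0.5712, 0.0055, 0.0453]
eef_rot: [[0.239, 0.971, 0.0], [0.971, -0.239, 0.006], [0.006, -0.001, -1.0]]
force: [-5.7, 14.5, 11.1]
width: 0.0558
grasp_force: 44.0
```

```bash
python3 -c "
from h import *
st()"
```

```text
tray xy [0.0159 0.0372] z 0.0453 F tray [-9.  12.7] 11.1 w 0.0558 g 43.9785361289978 t 21.65
```

{"op": "step_arm", "data": {
  "series": [-0.008,0.001,0,0,0,0,0,0,0,0,0,0]
}}

```text
clock: 21.95
position: [0.5711, 0.0051, 0.0453]
eef_rot: [[0.238, 0.971, 0.0], [0.971, -0.238, 0.008], [0.008, -0.002, -1.0]]
force: [-4.5, 19.9, 12.1]
width: 0.0559
grasp_force: 43.7
```

{"op": "step_arm", "data": {
  "series": [0,0,0,0,0,0,0,0,0,0,0,0,0,0,0,0],
  "grip": 0.6
}}

```text
clock: 22.35
position: [0.5716, 0.001, 0.0443]
eef_rot: [[0.241, 0.971, 0.0], [0.971, -0.241, 0.0], [0.001, 0.0, -1.0]]
force: [-0.3, 2.7, 2.3]
width: 0.0684
grasp_force: 1.6
```

{"op": "step_arm", "data": {
  "series": [0,0,-0.1,0,0,0,-0.2,0,0,0,-0.24,0,-0.15,-0.08,-0.15,0,-0.15,-0.08,0,0,-0.15,0,0,0,0,0,0,0,0,0,0,0]
}}

```text
clock: 23.15
position: [0.5185, -0.0795, 0.1822]
eef_rot: [[0.243, 0.97, 0.0], [0.97, -0.243, -0.0], [-0.0, 0.0, -1.0]]
force: [0.3, 0.9, -0.2]
width: 0.0685
grasp_force: 0.0
```

Run:
```python
from h import *
c=snap('w6');st()
T=c['extrinsics']
# tray-aligned rectification at tin tops; rows = tray +y downwards->up, 3px/mm
t=np.radians(TY)
def rt(z,s=3000):
    X,Y=np.meshgrid(np.arange(-.06,.06,1/s),np.arange(.1,-.1,-1/s))
    P=np.stack([TC[0]+np.cos(t)*X-np.sin(t)*Y,TC[1]+np.sin(t)*X+np.cos(t)*Y,np.full_like(X,z)],-1)
    E=np.linalg.inv(T);q=P@E[:3,:3].T+E[:3,3];f=200/np.tan(np.radians(c['fov_y']/2))
    h=np.hypot(q[...,0],q[...,1]);a=np.arctan2(h,-q[...,2])
    return cv2.remap(c['image'],(c['cx']+f*a*q[...,0]/h).astype('f4'),(c['cy']-f*a*q[...,1]/h).astype('f4'),cv2.INTER_CUBIC)
a=rt(.086);cv2.imwrite('pics/w6.png',np.hstack([a[:600,:360],cv2.copyMakeBorder(cv2.resize(c['image'],(440,275)),0,325,0,0,cv2.BORDER_CONSTANT)])[:,:,::-1])
```

```text
tray xy [-0.0151 -0.0572] z 0.182 F tray [-0.3  0.6] 0.2 w 0.0685 g 0.0 t 23.2
```

View pics/w6.png

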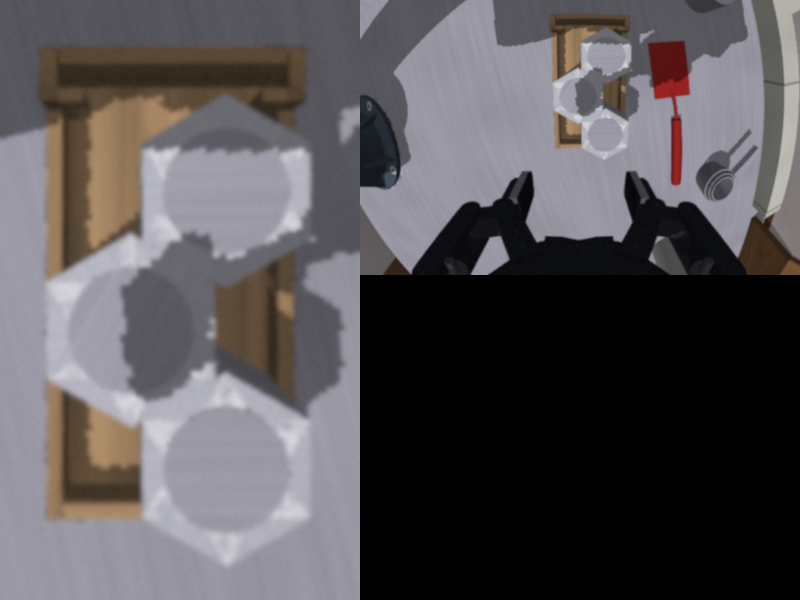

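The three tins are packed. Their centres in the rectified view, (226,470), (132,330) and (226,190), are 46.7 mm apart along the tray and 31.3 mm across, so the faces are 56 mm apart as they should be. The slot at row 75 is free. Next is the scraper.

{"op": "step_arm", "data": {
  "series": [0.191,0.0093,-0.033,0,0.191,0.0093,-0.033,0,0.191,0.0093,-0.033,0,0.191,0.0093,-0.033,0,0.191,0.0093,-0.033,0,0.191,0.0093,-0.033,0,0,0,0,-0.0415,0,0,0,0,0,0,0,0],
  "grip": 0.2
}}

```text
clock: 24.1
position: [0.5844, 0.1415, 0.2211]
eef_rot: [[0.115, 0.993, -0.001], [0.993, -0.115, -0.001], [-0.001, -0.001, -1.0]]
force: [-0.3, -0.6, 1.1]
width: 0.0514
grasp_force: 0.0
```

Run:
```python
from h import *
c=snap('w7');s=bot.state();st()
# handle top: dark pixels at plane .127
S=3000
def dark(z):
    a=rect(c,z,.53,.69,.14,.31,S)
    return a
a=dark(.127);h=cv2.cvtColor(a,cv2.COLOR_RGB2HSV)
m=((a.max(2)<45)).astype('u1')*255
m=cv2.morphologyEx(m,cv2.MORPH_OPEN,np.ones((9,9)))
cs,_=cv2.findContours(m,cv2.RETR_EXTERNAL,cv2.CHAIN_APPROX_NONE)
k=max(cs,key=cv2.contourArea);(u,v),wh,an=cv2.minAreaRect(k)
print('handle',.69-v/S,.31-u/S,np.array(wh)/S,an)
b=dark(.05)
cv2.drawContours(a,[cv2.boxPoints(((u,v),wh,an)).astype(int)],0,(0,255,0),1)
print(c['extrinsics'][:3,3])
cv2.imwrite('pics/w7.png',np.hstack([a,b])[:,:,::-1][:, :800] if 0 else cv2.resize(np.hstack([a,b])[:,:,::-1],(800,376)))
```

```text
tray xy [-0.0034  0.172 ] z 0.2213 F tray [ 0.7 -0.3] 0.8 w 0.0514 g 0.0 t 24.15
handle 0.6041986083984374 0.2317573445638021 [0.0972421  0.02135341] 4.955449104309082
[0.59315763 0.22249553 0.36463437]
```

View pics/w7.png

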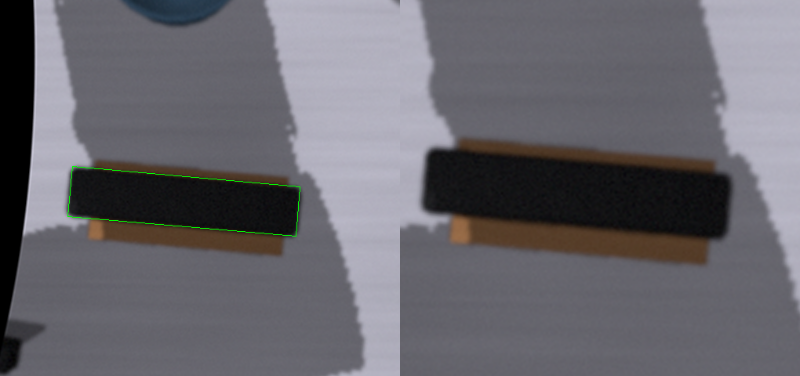

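The handle's top is centred at (0.6042,0.2318), with its long axis about 5° off world y, 97×21 mm. It sits over the block centre, which I measure at (0.6045,0.2324), so the scraper is upright.

```bash
python3 -c "
from h import *
go(.6043,.232,.096,-4.96)"
```

```text
shift [0.4637 0.047  0.6262] yaw -6.63 turn -0.0093 q6 1.92 t 24.15
```

{"op": "step_arm", "data": {
  "series": [0.155,0.016,0,0,0.155,0.016,0,0,0.154,0.015,0,0,0,0,0.1,-0.0093,0,0,0,0,0,0,0,0],
  "squeeze": 80
}}

```text
clock: 24.75
position: [0.604, 0.2312, 0.2016]
eef_rot: [[0.086, 0.996, -0.001], [0.996, -0.086, -0.001], [-0.001, -0.001, -1.0]]
force: [0.5, -0.2, 1.0]
width: 0.0513
grasp_force: 0.0
```

```bash
python3 -c "
from h import *
go(.6043,.232,.096,-4.96)"
```

```text
shift [0.0043 0.0017 0.5281] yaw -4.96 turn 0.0 q6 2.02 t 24.75
```

{"op": "step_arm", "data": {
  "series": [0.004,0.0015,0.13,0,0,0,0.15,0,0,0,0.13,0,0,0,0.08,0,0,0,0.038,0,0,0,0,0,0,0,0,0]
}}

```text
clock: 25.45
position: [0.6055, 0.2328, 0.0974]
eef_rot: [[0.085, 0.996, 0.001], [0.996, -0.085, 0.0], [0.001, 0.001, -1.0]]
force: [0.4, -0.1, 0.5]
width: 0.0513
grasp_force: 0.0
```

{"op": "step_arm", "data": {
  "series": [0,0,0,0,0,0,0,0,0,0,0,0,0,0,0,0,0,0,0,0,0,0,0,0],
  "grip": -1
}}

```text
clock: 26.05
position: [0.6054, 0.2332, 0.0974]
eef_rot: [[0.084, 0.996, 0.002], [0.996, -0.084, 0.001], [0.001, 0.002, -1.0]]
force: [0.3, -0.3, 5.9]
width: 0.021
grasp_force: 79.1
```

```bash
python3 -c "
from h import *
st();print(bot.state()['position'],bot.state()['force'])"
```

```text
tray xy [-0.0048  0.2666] z 0.0974 F tray [ 0.3 -0.2] 5.9 w 0.021 g 79.05709862709045 t 26.05
[0.60542147 0.23324711 0.09735335] [ 0.27043865 -0.25717016  5.91521635]
```

{"op": "step_arm", "data": {
  "series": [0,0,-0.05,0,0,0,-0.1,0,0,0,-0.15,0,0,0,-0.15,0,0,0,-0.15,0,0,0,0,0,0,0,0,0]
}}

```text
clock: 26.75
position: [0.6049, 0.2331, 0.2166]
eef_rot: [[0.083, 0.997, 0.001], [0.997, -0.083, 0.0], [0.0, 0.001, -1.0]]
force: [-0.4, 0.4, -2.3]
width: 0.0208
grasp_force: 78.8
```

Run:
```python
from h import *
st()
c=pickle.load(open('w6.pkl','rb'));T=c['extrinsics'];t=np.radians(TY)
Y=np.arange(.1,.065,-.001)
print(' y  '+str((Y*1000).round().astype(int).tolist()))
for x0 in(-.038,-.02,0,.02,.038):
    out=[]
    for y in Y:
        v=[]
        for x in np.arange(x0-.002,x0+.0021,.001):
            w=tw(x,y);u=fproj(c,[w[0],w[1],.051]);v.append(cv2.getRectSubPix(c['image'],(1,1),(float(u[0]),float(u[1])))[0,0])
        v=np.mean(v,0);out.append((int(v[0]),int(v[0]-v[2])))
    print(x0,out)
print('x profile at end wall y=.091')
print([(round(x*1000),int(np.diff(cv2.getRectSubPix(c['image'],(1,1),tuple(map(float,fproj(c,[*tw(x,.091),.051]))))[0,0].astype(int)[[2,0]])[0])) for x in np.arange(-.060,.0601,.002)])
```

```text
tray xy [-0.0052  0.2663] z 0.2166 F tray [-0.5  0.3] -2.3 w 0.0208 g 78.7735641002655 t 26.75
 y  [100, 99, 98, 97, 96, 95, 94, 93, 92, 91, 90, 89, 88, 87, 86, 85, 84, 83, 82, 81, 80, 79, 78, 77, 76, 75, 74, 73, 72, 71, 70, 69, 68, 67, 66]
-0.038 [(85, -6), (85, -6), (85, -6), (85, -6), (84, -6), (83, -3), (82, 4), (83, 19), (86, 31), (87, 35), (87, 36), (87, 35), (82, 33), (71, 29), (58, 23), (53, 22), (53, 21), (52, 22), (51, 21), (51, 21), (51, 21), (57, 23), (73, 29), (88, 35), (94, 37), (94, 37), (92, 36), (81, 33), (66, 27), (56, 23), (56, 23), (60, 24), (59, 23), (60, 24), (67, 26)]
-0.02 [(83, -6), (83, -6), (84, -6), (84, -6), (84, -6), (83, -3), (84, 4), (84, 20), (86, 31), (88, 35), (88, 36), (87, 34), (82, 33), (71, 29), (59, 24), (54, 22), (53, 22), (52, 22), (50, 20), (50, 21), (50, 20), (56, 22), (67, 27), (77, 32), (82, 33), (85, 34), (97, 39), (118, 47), (136, 54), (142, 56), (143, 57), (144, 57), (144, 58), (144, 57), (144, 57)]
0 [(86, -6), (85, -6), (85, -7), (86, -6), (87, -6), (86, -5), (85, 2), (86, 18), (87, 31), (89, 35), (89, 35), (88, 35), (83, 32), (71, 2
[... 898 characters left out ...]
 (56, 22), (60, 22), (65, 20), (74, 13)]
x profile at end wall y=.091
[(-60, -7), (-58, -6), (-56, -7), (-54, -6), (-52, 5), (-50, 34), (-48, 36), (-46, 36), (-44, 32), (-42, 36), (-40, 35), (-38, 35), (-36, 35), (-34, 34), (-32, 35), (-30, 35), (-28, 36), (-26, 35), (-24, 35), (-22, 35), (-20, 35), (-18, 35), (-16, 35), (-14, 35), (-12, 35), (-10, 35), (-8, 36), (-6, 35), (-4, 36), (-2, 35), (0, 35), (2, 36), (4, 36), (6, 36), (8, 35), (10, 36), (12, 36), (14, 35), (16, 35), (18, 36), (20, 36), (22, 35), (24, 35), (26, 36), (28, 36), (30, 36), (32, 34), (34, 36), (36, 36), (38, 36), (40, 34), (42, 35), (44, 33), (46, 36), (48, 36), (50, 17), (52, -5), (54, -7), (56, -6), (58, -6), (60, -6)]
```

```bash
python3 -c "
from h import *
print(tw(-.0015,.0824));go(*tw(-.0015,.0824),.2166,76.3)"
```

```text
[0.56495814 0.0535109 ]
shift [-9.114e-01 -1.242e-01 -3.000e-04] yaw -4.79 turn -0.4505 q6 2.02 t 26.75
```

{"op": "step_arm", "data": {
  "series": [-0.152,-0.021,0,0,-0.152,-0.021,0,0,-0.152,-0.021,0,0,-0.152,-0.021,0,0,-0.152,-0.02,0,0,-0.151,-0.02,0,0,0,0,0,-0.045,0,0,0,-0.045,0,0,0,-0.045,0,0,0,-0.045,0,0,0,-0.045,0,0,0,-0.045,0,0,0,-0.045,0,0,0,-0.045,0,0,0,-0.045,0,0,0,-0.0455,0,0,0,0,0,0,0,0]
}}

```text
clock: 28.55
position: [0.5642, 0.0535, 0.215]
eef_rot: [[-0.971, 0.241, -0.002], [0.241, 0.971, -0.0], [0.002, -0.001, -1.0]]
force: [-0.4, -0.1, -1.2]
width: 0.0209
grasp_force: 78.7
```

```bash
python3 -c "
from h import *
st();go(*tw(-.0015,.0824),.16,76.3);c=snap('w8')"
```

```text
tray xy [-0.0022  0.0822] z 0.215 F tray [-0.3 -0.2] -1.2 w 0.0209 g 78.69368433952332 t 28.55
shift [-0.0039  0.0013  0.2752] yaw 76.06 turn -0.0013 q6 0.34 t 28.55
```

{"op": "step_arm", "data": {
  "series": [-0.004,0.0013,0.1,-0.0013,0,0,0.12,0,0,0,0.08,0,0,0,0.03,0,0,0,0,0,0,0,0,0]
}}

```text
clock: 29.2
position: [0.5661, 0.0536, 0.1508]
eef_rot: [[-0.972, 0.234, 0.001], [0.234, 0.972, -0.0], [-0.001, 0.0, -1.0]]
force: [0.6, 0.3, -1.7]
width: 0.021
grasp_force: 78.7
```

```bash
python3 -c "
from h import *
st();go(*tw(-.0015,.0824),.135,76.3)"
```

```text
tray xy [-0.0004  0.0827] z 0.1508 F tray [0.5 0.5] -1.7 w 0.021 g 78.67215871810913 t 29.2
shift [ 0.0055 -0.0016  0.079 ] yaw 76.47 turn 0.001 q6 0.33 t 29.2
```

{"op": "step_arm", "data": {
  "series": [0.004,-0.001,0.02,0.0005,0,0,0.025,0,0,0,0.025,0,0,0,0.02,0,0,0,0,0,0,0,0,0]
}}

```text
clock: 29.8
position: [0.5648, 0.0535, 0.132]
eef_rot: [[-0.972, 0.234, -0.0], [0.234, 0.972, -0.0], [0.0, -0.0, -1.0]]
force: [0.1, -0.0, -1.5]
width: 0.0211
grasp_force: 78.7
```

```bash
python3 -c "
from h import *
st();go(*tw(-.0015,.0824),.1,76.3)"
```

```text
tray xy [-0.0017  0.0824] z 0.132 F tray [ 0.1 -0. ] -1.5 w 0.0211 g 78.67136478424072 t 29.8
shift [-8.000e-04  1.000e-04  1.601e-01] yaw 76.44 turn 0.0008 q6 0.33 t 29.8
```

{"op": "step_arm", "data": {
  "series": [0,0,0.03,0,0,0,0.03,0,0,0,0.03,0,0,0,0.03,0,0,0,0.025,0,0,0,0,0,0,0,0,0]
}}

```text
clock: 30.5
position: [0.5648, 0.0535, 0.103]
eef_rot: [[-0.972, 0.234, -0.0], [0.234, 0.972, -0.0], [0.0, -0.0, -1.0]]
force: [-0.5, 0.3, -2.0]
width: 0.0207
grasp_force: 78.7
```

```bash
python3 -c "
from h import *
st()"
```

```text
tray xy [-0.0016  0.0824] z 0.103 F tray [-0.6  0.2] -2.0 w 0.0207 g 78.671954870224 t 30.5
```

{"op": "step_arm", "data": {
  "series": [0,0,0.015,0,0,0,0.01,0,0,0,0.01,0,0,0,0,0,0,0,0,0]
}}

```text
clock: 31.0
position: [0.5651, 0.0535, 0.0973]
eef_rot: [[-0.972, 0.234, 0.001], [0.234, 0.972, 0.0], [-0.001, 0.0, -1.0]]
force: [-2.7, -0.0, 9.0]
width: 0.0208
grasp_force: 80.3
```

```bash
python3 -c "
from h import *
st()"
```

```text
tray xy [-0.0013  0.0825] z 0.0973 F tray [-2.6 -0.7] 9.0 w 0.0208 g 80.34009575843811 t 31.0
```

{"op": "step_arm", "data": {
  "series": [0,0,0,0,0,0,0,0,0,0,0,0,0,0,0,0,0,0,0,0],
  "grip": 0.1
}}

```text
clock: 31.5
position: [0.5649, 0.0535, 0.096]
eef_rot: [[-0.972, 0.234, -0.0], [0.234, 0.972, -0.0], [0.0, -0.0, -1.0]]
force: [0.5, -1.0, 0.5]
width: 0.047
grasp_force: 0.0
```

{"op": "step_arm", "data": {
  "series": [0,0,-0.05,0,0,0,-0.15,0,0,0,-0.2,0,0,0,-0.2,0,0.2,0,-0.1,0,0.2,-0.1,0,0,0.1,-0.1,0,0,0,0,0,0,0,0,0,0]
}}

```text
clock: 32.4
position: [0.4586, 0.038, 0.2372]
eef_rot: [[-0.972, 0.235, 0.002], [0.235, 0.972, 0.0], [-0.002, 0.001, -1.0]]
force: [-1.1, -1.1, 1.8]
width: 0.0475
grasp_force: 0.0
```

Run:
```python
from h import *
st();c=snap('w9');E=c['extrinsics'];print(E[:3,3])
a=bot.camera('top');s0=pickle.load(open('top.pkl','rb'))
# handle by dark mask, hypothesised handle-top height .127 (home), in top and wrist views
S=2000
r=rect(c,.127,.47,.66,-.06,.17,S);m=(r.max(2)<45).astype('u1')*255
m=cv2.morphologyEx(m,cv2.MORPH_OPEN,np.ones((9,9)))
cs,_=cv2.findContours(m,cv2.RETR_EXTERNAL,cv2.CHAIN_APPROX_NONE)
t=np.radians(TY);R=np.array([[np.cos(t),-np.sin(t)],[np.sin(t),np.cos(t)]])
for k in cs:
    if cv2.contourArea(k)>3000:
        (u,v),wh,an=cv2.minAreaRect(k);print('handle tray',(np.array([.66-v/S,.17-u/S])-TC)@R,np.array(wh)/S,an)
d=np.abs(a['image'].astype(int)-s0['image']).max(2)
for n,(u,v) in dict(bowl=(259,145),round=(303,141),cups=(392,148),spat=(357,170),soap=(453,178),jar=(469,232),mug=(190,230),small=(223,206)).items():
    print(n,(d[v-8:v+9,u-8:u+9]>60).mean().round(2))
cv2.imwrite('pics/w9.png',c['image'][:,:,::-1])
```

```text
tray xy [-0.1012  0.0422] z 0.2372 F tray [-0.8 -1.4] 1.8 w 0.0475 g 0.0 t 32.4
[0.37827959 0.05704736 0.38055866]
handle tray [ 0.0018398  -0.02037152] [0.0355528  0.08971564] 14.349332809448242
handle tray [0.01513089 0.0882442 ] [0.155  0.2295] 90.0
bowl 0.0
round 0.0
cups 0.0
spat 0.0
soap 0.0
jar 0.0
mug 0.21
small 0.0
```

{"op": "step_arm", "data": {
  "series": [-0.17,-0.03,0,0,-0.17,-0.03,0,0,-0.17,0,0,0,-0.17,0,0,0,-0.17,0,0,0,0,0,0,0,0,0,0,0]
}}

```text
clock: 33.2
position: [0.6215, -0.0133, 0.2344]
eef_rot: [[-0.972, 0.235, -0.002], [0.235, 0.972, 0.0], [0.002, -0.001, -1.0]]
force: [-0.0, 0.4, 0.1]
width: 0.0469
grasp_force: 0.0
```

```bash
cat > chk.py <<'E'
from h import *
st();c=snap('w10');E=c['extrinsics'];t=np.radians(TY)
R=np.array([[np.cos(t),-np.sin(t)],[np.sin(t),np.cos(t)]]);print('cam tray',(E[:2,3]-TC)@R)
S=3000;X1,X0,Y1,Y0=.66,.45,.14,-.12
for z in (.127,.101):
    r=rect(c,z,X0,X1,Y0,Y1,S);m=((r.max(2)<45)&(r.sum(2)>0)).astype('u1')*255
    m=cv2.morphologyEx(m,cv2.MORPH_OPEN,np.ones((9,9)))
    for k in cv2.findContours(m,cv2.RETR_EXTERNAL,cv2.CHAIN_APPROX_NONE)[0]:
        if 2000<cv2.contourArea(k)<30000:
            (u,v),wh,an=cv2.minAreaRect(k);print(z,'dark tray',((np.array([X1-v/S,Y1-u/S])-TC)@R).round(4),(np.array(wh)/S).round(4),an)
E
python3 chk.py
```

```text
tray xy [0.0693 0.0309] z 0.2344 F tray [-0.1  0.4] 0.1 w 0.0469 g 0.0 t 33.2
cam tray [-0.0126446   0.03043695]
0.127 dark tray [-0.0012  0.0796] [0.024  0.0973] 13.865466117858887
0.101 dark tray [-0.      0.0847] [0.0266 0.1075] 13.810077667236328
```

The handle measures the same length at the home height (0.127) as it did in the block. It sits square in the slot, the tins were measured tight, and the other things haven't moved. I'm handing in.

```bash
python3 -c "
from station import bot
print(bot.job_done())"
```

```text
the job is handed in; nothing more can be done
None
```

The three tins are packed as a zigzag honeycomb with their faces touching within the camera's accuracy, the scraper is blade down and fully home in the tray slot, the other things show no movement in the top camera view, and the job was handed in at about 33 s of the 72 s allowed.

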